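Draw the spent humidity cassette out of the showcase

TASK

One of the two humidity cassettes in the showcase's narrow bays is spent: its indicator is pink. Take the adjustable hooked pick from its rest, draw the pink cassette out of its bay with it, and put the pick back on its rest. Then lay the cassette in the carrying tray as the next of the overlapping row, its pink front end resting on the tail of the last one like the others; leave the blue cassette and everything else where it is, and be gentle with the pick: no pressing hard on the cassette, no prying on the showcase.

Things in the scene. Friction and masses are not known exactly. Their poses are not given: they have to be found in the camera images.
- showcase: Tabletop museum showcase, fixed. Origin: on the table under the middle of the dark plinth's front face; x points into the case, the front looks to -x. Two bays side by side in the front face, open to the front, centred at y = +45 and -45 mm, each 56 mm wide, 150 deep, floor 4 mm and roof 44 mm above the table. Plinth 280 mm wide, 80 high
- deck_edge (a point): Middle of the front edge of the showcase's deck (white, clear above the bays so that the indicators can be read from above), half-way up it. It lies 80 to 90 mm above the table and overhangs the plinth's front face by 35 mm; on it stands a clear acrylic hood, its front 30 mm before the plinth face, up to 240 mm high: a hand held upright close to the bays would hit them
- spent_center (a point): Spent cassette (pink strip on top and pink front face), loose, 70 to 170 g: flat off-white case 84 mm long (x), 48 wide, 12 thick, lying on the floor of either bay, front (-x) end facing out, 20 to 38 mm inside the mouth, where fingers cannot take it. Point: its centre, half-way up; x from front to tail
- spent_front (a point): Middle of the spent cassette's front end, half-way up. A through hole, 10 mm long (x) by 22 wide (y), is centred 13 mm behind this end: a solid bar 8 mm long lies before it, for the hook
- spent_tail (a point): Middle of the spent cassette's tail end, half-way up
- fresh_center (a point): Fresh cassette, the same but with blue indicator, in the other bay; to be left where it is. Point and axes as for the spent one
- pick_grip (a point): Cranked hook pick, loose, 75 g; point: middle of the grip on its dark red handle. Axes as it lies on its rest: z up, x ahead. The handle leans back (towards -x) 40 deg from vertical, in the x-z plane; it is 16 mm wide (y), 14 deep, 75 long, and reaches 35 mm up and 40 mm down its line from this point
- pick_bend (a point): Foot of the pick's handle, underside; from the grip point 39 mm ahead (x) and 48.5 below. From here a level sleeve, 5 mm thick, 8 wide, runs 41 mm ahead; out of it comes the hook rod, clamped firmly wherever the last user left it: the tip's centre lies 61 to 84 mm ahead of this point (not measured: see or feel it). The tip, 5 mm long (x), 6 wide, points down 9 mm below this point
- rest: Wooden tool rest, fixed: block 55 mm long (x from -5 to 50), 40 wide; groove along x 16 mm wide, its floor 20 mm and cheeks 34 mm above the table. Origin on the table; x the way the pick points. The pick's foot lies in the groove, its grip point 38.6 mm behind and 68.5 above the origin, its tip hanging before the block. It lifts straight up and goes back the same way
- tray: Shallow aluminium carrying tray, fixed, 270 mm (x) by 135 (y), rim 18 mm high, wall and floor 4 mm. Origin: centre of its underside. Two spent cassettes lie in it along x in an overlapping row, front ends towards -x; the next one belongs at the +x end of the row
- first_center (a point): First cassette of the row, pink, loose, lying flat on the tray floor; point and axes as for the spent one
- last_center (a point): Last cassette of the row so far, pink, loose: its front end rests on the first one's tail and its tail end on the tray floor, so it slopes 11.5 deg down towards +x. Its centre is 60 mm along from the first one's; the next follows by the same step and slope. Point and axes as for the spent one
- logger: Bystander: white data logger 75 x 50 x 18 mm on the table
- brush: Bystander: soft brush 170 mm long lying on the table
- tape_roll_mid (a point): Bystander: brown tape roll, 90 mm across, 45 high; centre
- red_vase: Bystander: dark red vase, 88 mm across, 165 high; origin under it
- small_vase: Bystander: brown vase, 68 mm across, 100 high; origin under it
- spray: Bystander: clear spray bottle, 56 mm across, 150 high; origin under it
Things that resemble listed ones, but are neither listed nor needed, are in the scene too. What is meant by the rest is not red, and is the smaller of those in its own colour.

How it is judged:
By the outcome, as a careful person would: the job done as asked, in the order asked, and still so for the second after the job is handed in, with the robot touching nothing.
It also fails if it takes over 70 s, if anything falls off the work surface, if the arm or the gripper's body presses on something with over 40 N, if the wrist force passes 120 N, or if a joint passes its speed limit or range.

ROBOT

A 6-joint arm with a two-finger parallel gripper is mounted at the origin on the work surface. World frame = base frame: x ahead of the robot, y to its left, z up, the work surface at z = 0. Lengths are in mm, angles in rad, forces in N, time in s.
With the tool pointing down it reaches from about 275 to 1000 mm from the base axis. Payload 8.4 kg.
Tool frame: the origin (TCP) lies on the centre line of the jaws, within the pads' length; the fingertips stand r.tip_reach ahead of it and the grasp point (between the pads) lies 11 mm behind it (r.tip_reach is the distance from the TCP to the fingertips, in mm); z points along the fingers, y is the line along which they close (so a half turn about z gives the same grasp; the last joint's range is limited). The gripper opens to 85 mm and grips with 20 to 120 N. Pads are 22 mm wide; open, the fingers measure 114 mm over their backs; the gripper's body (76 mm by 85 mm) begins 54 mm behind the grasp point. The pads swing forward as they close: fully open they stand 13 mm farther back than shut.
Start: joints at [1.294, 0.353, 1.633, -0, 1.155, -0.002], TCP at [169.595, 601.553, 239.281] pointing down, gripper open.
Joint ranges: [-2.63, 2.63], [-0.92, 2.1], [0.06, 2.66], [-1.3, 4.44], [0, 2.69], [-3.02, 3.02]. Speed limits (rad/s): [2.22, 2.22, 2.79, 3.14, 3.14, 3.14].

INTERFACE

Orientations are given as [roll, pitch, yaw] about the fixed x, y, z axes, in that order (R = Rz(yaw) Ry(pitch) Rx(roll)).
In Python, from rig import r gives the robot as it stands.
- The arm moves only by the tool carry_out, never from a script. Its argument "targets" is a list of rows, each an object with "dp": the shift along the tool's x, y, z in mm, a list of three; "yaw": the turn about the tool's z in degrees. A call has 1 to 12 rows; each row is the pose to reach, as a shift and turn from the pose commanded when the call began, along the tool's axes at that moment; what a row does not reach only later rows make up. A row lasts 1/8 s, in which the tool goes at most 62.5 mm and 10.7 degrees, less where a joint would pass 70% of its speed; a pose out of reach is approached as far as the arm can. A call with a gripper value outside its range is refused whole. "fingers" is the opening, from -1 (shut) to 1 (fully open), so that 0 is half open, set as the call begins (left out, the last holds). The fingers move at their own pace and stop on an object; "grip_force" is the grip in N (left out, the last holds). Time passes only in rows, so rows that repeat a pose let the fingers close. It gives the time, the measured TCP pose, the force, the opening and the grip force at its end, in the units of the state.
- r.sense(): the state, without advancing time (a new reading comes with each control period).
- r.grab_frame(name): name is "side" or "top"; returns the picture (480x640x3 uint8, red, green, blue); there is no depth.
- r.get_calibration(name): a dict with "fx", "fy", "cx", "cy" (pixels), "rvec" (rotation vector, rad) and "tvec" (3), from world to camera coordinates, as OpenCV has them. Camera axes: x right, y down, z forward; pixel columns grow to the right and rows downward; lengths in mm; the calibration is good to about 2 mm. A picture is of the moment at which its call begins. get_calibration takes no time and is no camera call.
- r.sign_off(): hands the job in; it is judged then, once.
The state is a dict: "clock": time; "qpos": joint angles; "qvel": joint speeds; "joint_efforts": joint torques, N m; "eef_pos": TCP position; "tcp_rot": TCP orientation; "contact_force": force on the tool from outside, world axes, zero at the start; "wrist_torque": the same for the moment, N m; "opening": opening from 0.0 (shut) to 1.0 (fully open); "grasp_force": force on a finger pad.
Only numpy, scipy, OpenCV 4.12 (cv2) and the standard library are available. Lean on these libraries where they do the work, as an engineer would, in place of code of your own. Each camera call takes 0.05 s, during which the arm holds its last target. There are 200 camera calls.

## Working session

There is one attempt and no reset: what is moved stays moved. The work goes in short steps, Python scripts to look and compute and a tool call to move; the robot and the scene stay as the last step left them, time stands still between calls to the robot, and variables do not carry over. Pictures are saved under pics/ and viewed, at most 13 in all, crops included, and the job is handed in when it is done.

Besides the shell and the picture viewer there is one more tool, called after "Emit:" in YAML: its name, and indented under it one key for each argument. carry_out: Moves the arm, as the interface text tells. Its arguments: {"type":"object","properties":{"targets":{"type":"array","items":{"type":"object","properties":{"dp":{"type":"array","items":{"type":"number"}},"yaw":{"type":"number"}}}},"fingers":{"type":"number"},"grip_force":{"type":"number"}},"required":["targets"]}

```bash
ls; mkdir -p pics; python3 - <<'E'
from rig import r
import cv2
for n in("top","side"):
    cv2.imwrite(f"pics/{n}0.png",r.grab_frame(n)[:,:,::-1]); print(r.get_calibration(n))
print(r.sense(), r.tip_reach)
E
```

```text
pics
{'fx': 440.94330239562794, 'fy': 440.94330239562794, 'cx': 322.3481530809204, 'cy': 245.29402161287285, 'rvec': array([ 2.10264205, -2.12931583,  0.1724631 ]), 'tvec': array([  26.74404353,  538.80990482, 1349.41098593])}
{'fx': 460.5186546657218, 'fy': 460.5186546657218, 'cx': 325.93355401520984, 'cy': 236.43295967450211, 'rvec': array([ 2.0960569 , -0.82457669,  0.41759185]), 'tvec': array([-388.90929575,  277.52893667, 1094.43413618])}
{'clock': 0.1, 'qpos': array([ 1.29362291e+00,  3.53571621e-01,  1.63401605e+00,  1.53396167e-05,
        1.15517327e+00, -2.40678776e-03]), 'qvel': array([-1.21902424e-03, -2.00413534e-03, -1.64731259e-03,  1.15713011e-03,
        2.33676576e-06, -1.66508978e-03]), 'joint_efforts': array([-4.26272218e-04, -6.06360841e+01, -3.42820430e+01,  7.58180386e-05,
        3.87504944e-03,  4.04617353e-06]), 'eef_pos': array([169.47137369, 601.18765855, 238.65998272]), 'tcp_rot': array([-3.14042441e+00, -1.68381967e-05,  2.86681982e+00]), 'contact_force': array([ 0.40419018, -0.74042471, -0.36811548]), 'wrist_torque': array([ 0.02739854, -0.04846411,  0.00098651]), 'grasp_force': 0.0, 'opening': 1.0003513385255174} 8.0
```

View pics/top0.png

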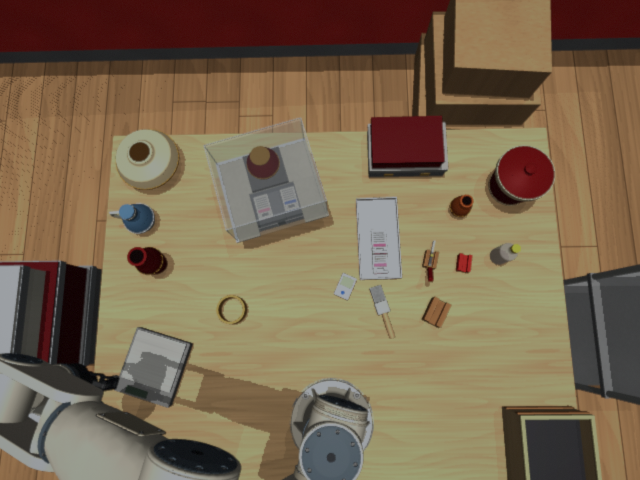

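View pics/side0.png

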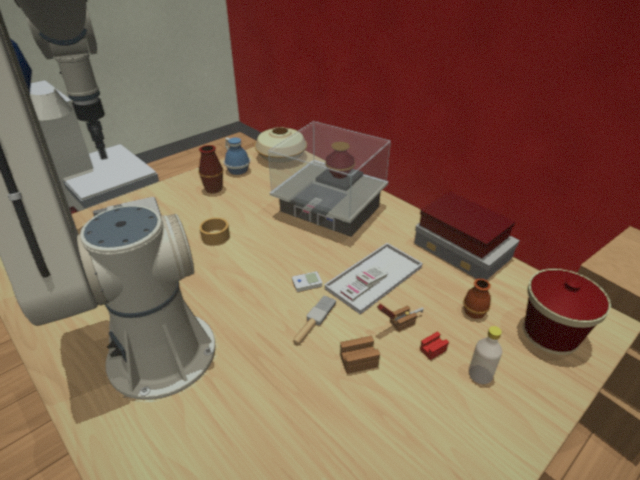

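```bash
cat > h.py <<'E'
import cv2,numpy as np
from rig import r
def crop(src,out,x0,y0,x1,y1,s):
    im=cv2.imread(src) if isinstance(src,str) else src[:,:,::-1]
    c=cv2.resize(im[y0:y1,x0:x1],None,fx=s,fy=s,interpolation=cv2.INTER_CUBIC)
    for x in range(-(-x0//10)*10,x1,10):
        cv2.line(c,((x-x0)*s,0),((x-x0)*s,6),(0,255,0),1); cv2.putText(c,str(x),((x-x0)*s+2,12),0,.35,(0,255,0),1)
    for y in range(-(-y0//10)*10,y1,10):
        cv2.line(c,(0,(y-y0)*s),(6,(y-y0)*s),(0,255,0),1); cv2.putText(c,str(y),(0,(y-y0)*s+11),0,.35,(0,255,0),1)
    cv2.imwrite(out,c)
CAL={n:r.get_calibration(n) for n in("top","side")}
def proj(n,P):
    c=CAL[n];K=np.array([[c['fx'],0,c['cx']],[0,c['fy'],c['cy']],[0,0,1]])
    return cv2.projectPoints(np.asarray(P,float).reshape(-1,3),c['rvec'],c['tvec'],K,None)[0][:,0]
def ray(n,uv,z):
    c=CAL[n];R=cv2.Rodrigues(c['rvec'])[0];o=-R.T@c['tvec']
    d=R.T@np.array([(uv[0]-c['cx'])/c['fx'],(uv[1]-c['cy'])/c['fy'],1])
    return o+d*(z-o[2])/d[2]
E
python3 - <<'E'
from h import *
crop("pics/top0.png","pics/A.png",350,190,480,290,6)
crop("pics/top0.png","pics/B.png",205,120,335,245,4)
crop("pics/side0.png","pics/C.png",320,240,450,340,6)
crop("pics/side0.png","pics/D.png",265,150,395,240,6)
E
```

```text
(no output)
```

View pics/A.png

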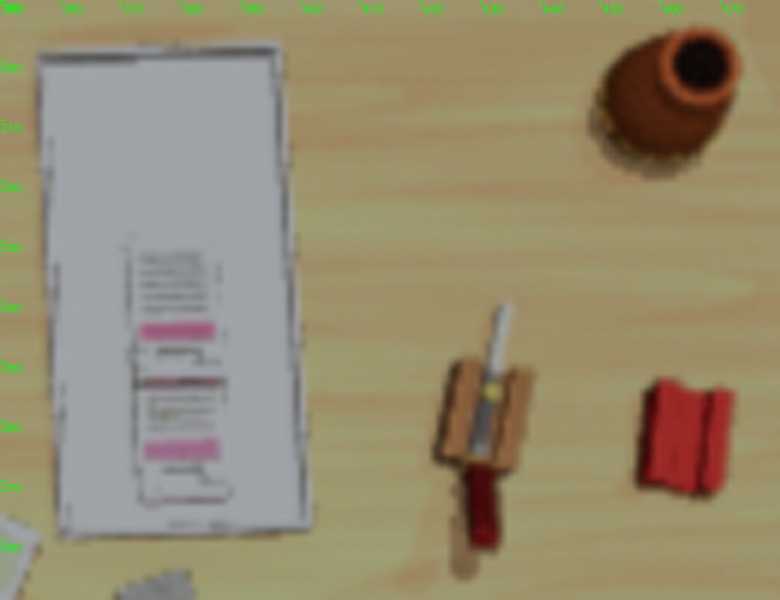

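View pics/B.png

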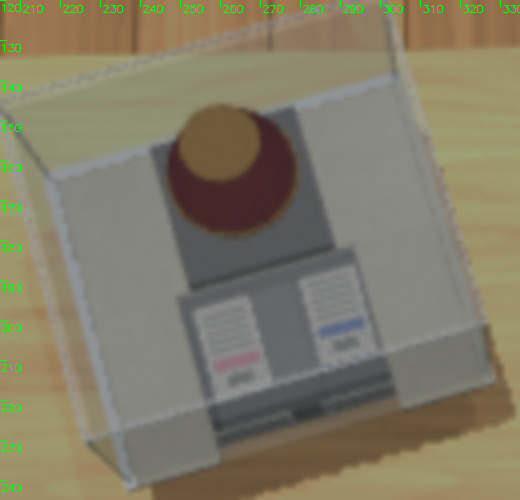

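View pics/C.png

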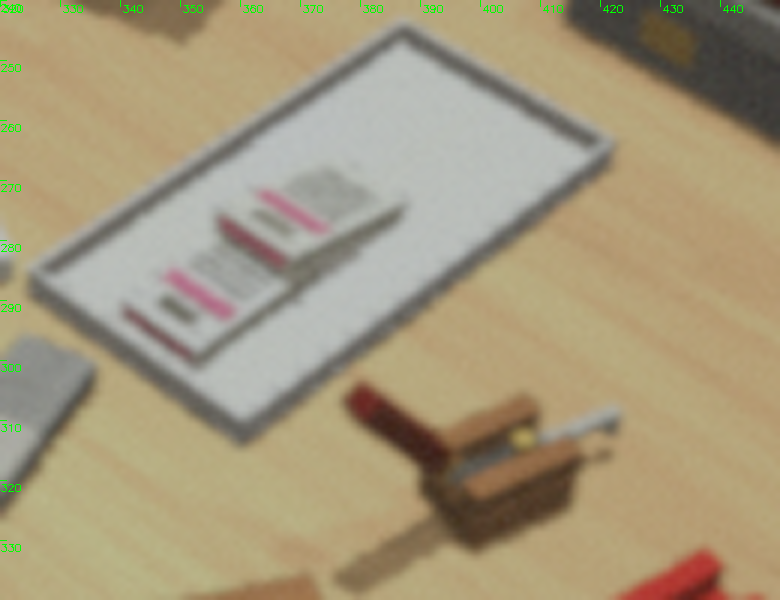

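View pics/D.png

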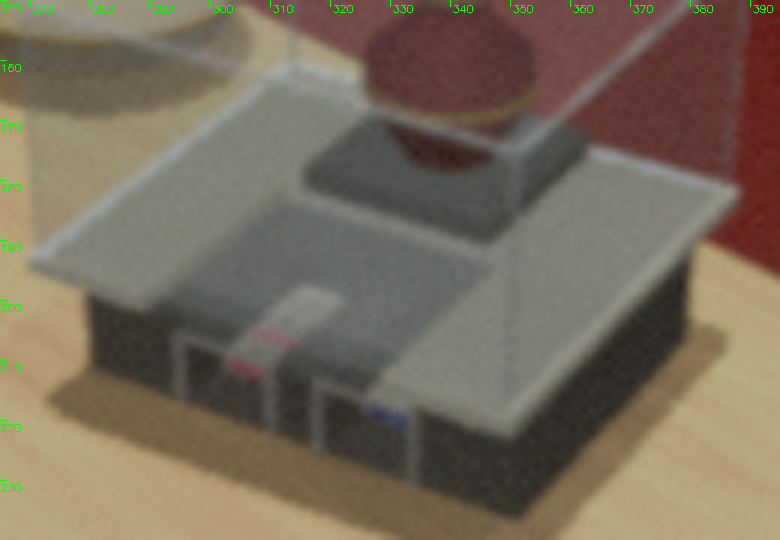

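The top picture shows the pick on the small wooden rest at (430,258). Lookalikes are the red rest (465,263) and the larger wooden one (437,312). I'm taking the one at (430,258), and the close crop confirms the choice: dark red handle, tip at (434.5,241). Pink is in the left bay (264,210), blue in the right one (290,201). The tray row has its fronts at rows 273 and 254.

```bash
cat > fit.py <<'E'
from h import *
from scipy.optimize import least_squares
def fit(obs,x0):
    # obs: (cam,local xyz,uv); pose x,y,yaw
    def f(p):
        c,s=np.cos(p[2]),np.sin(p[2]); e=[]
        for n,l,uv in obs:
            P=[p[0]+c*l[0]-s*l[1],p[1]+s*l[0]+c*l[1],l[2]]
            e+=list(proj(n,P)[0]-uv)
        return np.array(e)
    q=least_squares(f,x0,loss='soft_l1'); return q.x,f(q.x).reshape(-1,2).round(1)
def show(n,o,x0):
    p,e=fit(o,x0); print(n,p[:2].round(1),'yaw deg',np.degrees(p[2]).round(2)); print(e.tolist()); return p
T,S='top','side'
tray=show('tray',[(T,(135,67.5,18),(356.2,198.7)),(T,(135,-67.5,18),(397,197)),(T,(-135,-67.5,18),(402,277.5)),(T,(-135,67.5,18),(360,279.3)),
 (S,(135,67.5,18),(387,244)),(S,(135,-67.5,18),(422,264)),(S,(-135,-67.5,18),(360.5,311)),(S,(-135,67.5,18),(325,286))],[500,-150,0])
f0=[(T,(-42,24,16),(373.2,273.5)),(T,(-42,-24,16),(388.3,272.7)),(S,(-42,24,16),(340.3,291.3)),(S,(-42,-24,16),(352.8,299.7))]
first=show('first',f0,[450,-150,0])
a=np.radians(11.5);hx=lambda x,z:(x*np.cos(a)+z*np.sin(a),18.25-x*np.sin(a)+z*np.cos(a))
A=hx(-42,6);B=hx(42,6);C=hx(42,-6)
last=show('last',[(T,(A[0],24,A[1]),(372.6,254)),(T,(A[0],-24,A[1]),(387.6,253.3)),(T,(B[0],24,B[1]),(371,230)),(T,(B[0],-24,B[1]),(386.3,229.2)),
 (S,(A[0],24,A[1]),(356.7,275.8)),(S,(A[0],-24,A[1]),(368,284.2)),(S,(C[0],-24,C[1]),(387.3,275))],[500,-150,0])
rest=show('rest',[(T,(50,20,34),(427,250)),(T,(50,-20,34),(439,251.8)),(T,(-5,-20,34),(435.8,268.5)),(T,(-5,20,34),(424,267)),
 (S,(50,20,34),(409.5,306.3)),(S,(50,-20,34),(416.8,314.5)),(S,(-5,-20,34),(398.8,323)),(S,(-5,-20,0),(399,331.5)),(S,(50,-20,0),(414.5,323.5))],[450,-300,-.2])
c,s=np.cos(rest[2]),np.sin(rest[2]);Rr=np.array([[c,s],[-s,c]])
for n,uv,z in((T,(434.5,240.9),25),(S,(423,308),25),(T,(430.7,276),92),(T,(430.6,281),92),(S,(380,306.5),95),):
    print(n,'pick pt local',(Rr@(ray(n,uv,z)[:2]-rest[:2])).round(1))
sc=show('case',[(S,(0,140,0),(280,211)),(S,(0,-140,0),(351,236)),(S,(0,75,4),(294.7,216.5)),(S,(0,15,4),(310.3,221.7)),(S,(0,-15,4),(317.5,225)),(S,(0,-75,4),(333.8,230.5))],[650,150,.2])
for n,l,q in((T,(237.5,241.75),(328.2,215)),(S,(270.5,194),(350.5,222))):
    P,Q=ray(n,l,83),ray(n,q,83);d=P-Q
    print(n,'deckmid',((P+Q)/2).round(1),'W',np.linalg.norm(d).round(1),'yaw',np.degrees(np.arctan2(-d[0],d[1])).round(2))
E
python3 fit.py
```

```text
tray [ 567.1 -164.7] yaw deg 1.43
[[0.3, -0.1], [0.4, -0.1], [1.0, 0.9], [0.7, 0.7], [-0.2, -1.7], [0.9, -1.1], [-0.0, -0.6], [-1.2, -1.5]]
first [ 492.8 -166.9] yaw deg 1.05
[[0.7, 0.2], [0.6, 0.5], [-0.3, -1.7], [0.1, -1.0]]
last [ 552.6 -164.8] yaw deg 1.49
[[0.6, -0.1], [0.7, -0.0], [0.3, -0.1], [-0.3, 0.1], [-1.1, -1.4], [0.7, -1.3], [-0.7, 1.9]]
rest [ 470.7 -320.9] yaw deg -12.96
[[-0.2, -0.6], [0.3, 0.2], [0.5, 0.3], [-0.2, -0.9], [-2.6, -1.6], [0.1, 0.2], [0.5, -0.1], [-1.1, 0.7], [0.7, 0.5]]
top pick pt local [84.4 -0.9]
side pick pt local [85.  -3.5]
top pick pt local [-40.6   4.7]
top pick pt local [-55.6   2.4]
side pick pt local [-52.3   2.9]
case [617.4 148. ] yaw deg 15.57
[[-0.6, 0.4], [0.2, 1.5], [0.4, -0.3], [-0.2, -0.1], [0.3, -0.6], [-0.2, -0.4]]
top deckmid [588.6 141.7  83. ] W 294.9 yaw 15.99
side deckmid [588.4 138.8  83. ] W 299.4 yaw 15.45
```

```bash
cat > pk.py <<'E'
from h import *
from scipy.optimize import least_squares
def silh(n,box):
    im=cv2.imread(f"pics/{n}0.png")[box[1]:box[3],box[0]:box[2]].astype(int)
    m=(im[...,2]-im[...,1]>35)&(im[...,2]-im[...,0]>25)&(im[...,1]<60)
    ys,xs=np.nonzero(m); return xs+box[0],ys+box[1]
O={}
for n,b in(("top",(420,262,440,288)),("side",(372,298,400,322))):
    x,y=silh(n,b); O[n]=(x,y); print(n,len(x),x.min(),x.max(),y.min(),y.max(),x.mean().round(1),y.mean().round(1))
a=np.radians(40);u=np.array([-np.sin(a),0,np.cos(a)]);w=np.array([np.cos(a),0,np.sin(a)])
def hull(n,gx,gy,yaw,lo=-40):
    P=[]
    for t in(lo,35):
        for d in(-7,7):
            for y in(-8,8): P.append(t*u+d*w+[0,y,0])
    P=np.array(P);c,s=np.cos(yaw),np.sin(yaw)
    P=np.c_[gx+c*P[:,0]-s*P[:,1],gy+s*P[:,0]+c*P[:,1],68.5+P[:,2]]
    return cv2.convexHull(proj(n,P).astype(np.float32))[:,0]
for yaw in(-12.5,):
  for n in O:
    h=hull(n,433,-312.5,np.radians(yaw)); print(n,h.min(0),h.max(0),h.round(1).tolist())
E
python3 pk.py
```

```text
top 61 428 432 267 280 430.1 273.5
side 23 379 393 305 314 383.4 308.4
top [426.8332  267.35535] [434.7563  285.30685] [[434.79998779296875, 281.5], [433.5, 285.29998779296875], [428.20001220703125, 284.20001220703125], [426.79998779296875, 271.0], [428.0, 267.3999938964844], [433.1000061035156, 268.3999938964844]]
side [373.79202 304.36594] [395.81955 321.98514] [[395.79998779296875, 317.79998779296875], [392.0, 322.0], [377.79998779296875, 313.0], [373.79998779296875, 308.70001220703125], [377.79998779296875, 304.3999938964844], [391.8999938964844, 313.70001220703125]]
```

```bash
python3 - <<'E'
from pk import *
from h import *
out=[]
for n,b in(("top",(415,230,455,290)),("side",(365,290,430,340))):
    s=10 if n=="top" else 6
    im=cv2.imread(f"pics/{n}0.png")[b[1]:b[3],b[0]:b[2]]
    im=cv2.resize(im,None,fx=s,fy=s,interpolation=cv2.INTER_CUBIC)
    im=np.clip(im.astype(float)*1.5,0,255).astype(np.uint8)
    q=lambda P:np.round((np.asarray(P)+.5-b[:2])*s*8).astype(np.int32).reshape(-1,1,2)
    cv2.polylines(im,[q(hull(n,433,-312.5,np.radians(-12.5)))],True,(255,0,0),1,shift=3)
    yaw=np.radians(-12.5);c,sn=np.cos(yaw),np.sin(yaw)
    for z,col in((34,(0,255,0)),(0,(255,255,0))):
        P=[(470.7+c*x-sn*y,-320.9+sn*x+c*y,z) for x,y in((50,20),(50,-20),(-5,-20),(-5,20))]
        cv2.polylines(im,[q(proj(n,P))],True,col,1,shift=3)
    P=[(470.7+c*x-sn*y,-320.9+sn*x+c*y,z) for x,y,z in((0,0,25),(82,0,25))]
    cv2.polylines(im,[q(proj(n,P))],False,(255,0,255),1,shift=3)
    c2=np.zeros((600,400,3),np.uint8); c2[:im.shape[0],:min(400,im.shape[1])]=im[:,:400]; out.append(c2)
cv2.imwrite("pics/ov.png",np.hstack(out))
E
```

```text
top 61 428 432 267 280 430.1 273.5
side 23 379 393 305 314 383.4 308.4
top [426.8332  267.35535] [434.7563  285.30685] [[434.79998779296875, 281.5], [433.5, 285.29998779296875], [428.20001220703125, 284.20001220703125], [426.79998779296875, 271.0], [428.0, 267.3999938964844], [433.1000061035156, 268.3999938964844]]
side [373.79202 304.36594] [395.81955 321.98514] [[395.79998779296875, 317.79998779296875], [392.0, 322.0], [377.79998779296875, 313.0], [373.79998779296875, 308.70001220703125], [377.79998779296875, 304.3999938964844], [391.8999938964844, 313.70001220703125]]
```

View pics/ov.png

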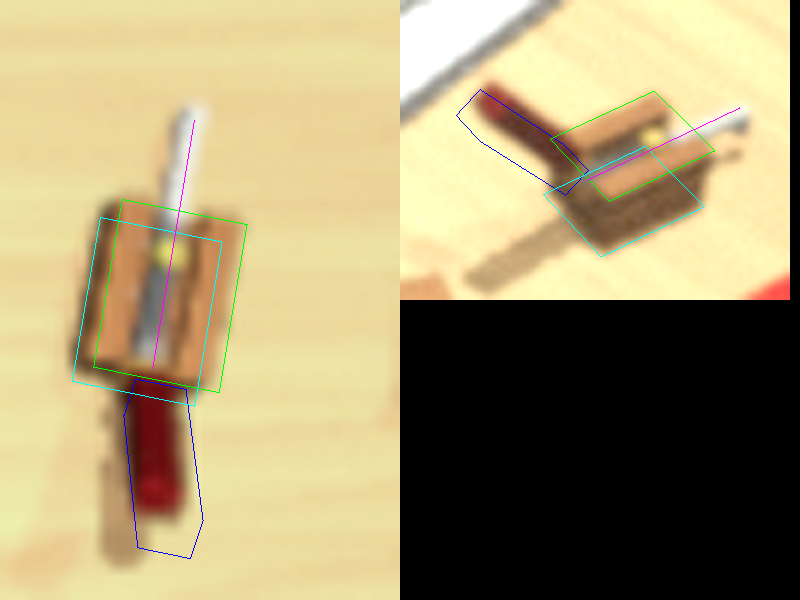

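```bash
cat > tri.py <<'E'
from h import *
def tri(a,b):
    A=[]
    for n,uv in(("top",a),("side",b)):
        p,q=ray(n,uv,0),ray(n,uv,200); A.append((p,(q-p)/np.linalg.norm(q-p)))
    M=sum(np.eye(3)-np.outer(d,d) for p,d in A);v=sum((np.eye(3)-np.outer(d,d))@p for p,d in A)
    X=np.linalg.solve(M,v);return X,[np.linalg.norm(np.cross(X-p,d)) for p,d in A]
if __name__=="__main__":
    yaw=np.radians(-12.5);o=np.array([472,-319]);R=np.array([[np.cos(yaw),np.sin(yaw)],[-np.sin(yaw),np.cos(yaw)]])
    def pt(k,t,s):
        a=(415+t[0]/10-.5,230+t[1]/10-.5);b=(365+(s[0]-400)/6-.5,290+s[1]/6-.5)
        X,e=tri(a,b);print(k,X.round(1),'local',(R@(X[:2]-o)).round(1),'miss',np.round(e,1))
    pt('hand end',(160,500),(483,97)); pt('tip end',(197,107),(742,108)); pt('clamp',(172,252),(653,136)); pt('hand foot',(150,385),(575,160))
    pt('corner far right',(240,220),(712,150)); pt('corner near right',(212,383),(602,200))
E
python3 tri.py
```

```text
hand end [ 419.8 -303.8   96.8] local [-54.3   3.6] miss [1.7 1.7]
tip end [ 554.4 -339.3   23. ] local [84.9 -2. ] miss [1.4 1.4]
clamp [ 506.5 -327.4   30.6] local [35.5 -0.7] miss [0.8 0.8]
hand foot [ 464.1 -317.4   38.6] local [-8.1 -0.2] miss [0.8 0.8]
corner far right [ 516.7 -349.6   31.9] local [ 50.3 -20.2] miss [0.2 0.2]
corner near right [ 463.4 -336.8   31.4] local [ -4.6 -19.2] miss [1.8 1.8]
```

```bash
python3 - <<'E'
from h import *
yaw=np.radians(15.7);o=np.array([621.5,149.5]);R=np.array([[np.cos(yaw),np.sin(yaw)],[-np.sin(yaw),np.cos(yaw)]])
for k,n,uv,z in(('pink front','side',(305.3,211),10),('pink strip','side',(310.3,205.7),16),('pink strip','top',(263.7,209.7),16),('blue strip','top',(289.9,201.2),16),('blue front','side',(329.2,218),10),
 ('bay L','side',(294.2,216),4),('bay L2','side',(309.8,221.2),4),
 ('plinth','side',(279.5,210.5),0),('plinth','side',(350.5,235.5),0),('deckL','top',(237,241.2),85),('deckR','top',(327.7,214.5),85),('deckL','side',(270,193.5),85),('deckR','side',(350,221.5),85)):
    P=ray(n,uv,z);print(k,n,P.round(0),'local',(R@(P[:2]-o)).round(1))
# tray strip reference
for n,uv in(('top',(374+6,264.6)),('side',(352.7,288.7)),('side',(346,295.5))):
    print(n,ray(n,uv,16).round(1))
E
```

```text
pink front side [637. 214.  10.] local [32.3 57.5]
pink strip side [665. 220.  16.] local [61.  55.7]
pink strip top [668. 214.  16.] local [62.1 49. ]
blue strip top [696. 127.  16.] local [ 65.3 -42. ]
blue front side [668. 129.  10.] local [ 39.2 -32.7]
bay L side [596. 223.   4.] local [-5.  77.8]
bay L2 side [614. 165.   4.] local [-2.9 16.8]
plinth side [583. 287.   0.] local [  0.6 142.8]
plinth side [661.  22.   0.] local [   3.6 -133.3]
deckL top [549. 285.  85.] local [-32.8 149.6]
deckR top [630.   1.  85.] local [ -31.5 -144.9]
deckL side [547. 284.  85.] local [-35.  149.5]
deckR side [627.  -5.  85.] local [ -36.5 -149.8]
top [ 479.5 -164.1   16. ]
side [ 478.3 -164.5   16. ]
side [ 446.4 -170.6   16. ]
```

```bash
cat > go.py <<'E'
from h import *
def to(x,y,z,yaw=None,s=None):
    s=s or r.sense();p=s['eef_pos'];a=s['tcp_rot'][2]
    d=np.array([x,y,z])-p;c,n=np.cos(a),np.sin(a)
    dp=[c*d[0]+n*d[1],n*d[0]-c*d[1],-d[2]]
    dy=0 if yaw is None else -((yaw-np.degrees(a)+180)%360-180)
    print('dp',np.round(dp,1).tolist(),'yaw',round(dy,1),'dist',np.linalg.norm(d).round(0))
def loc(o,yaw,x,y=0):
    a=np.radians(yaw);return o[0]+np.cos(a)*x-np.sin(a)*y,o[1]+np.sin(a)*x+np.cos(a)*y
REST=((472,-319),-13.5);CASE=((622.5,150.5),15.7)
E
python3 -c "
from go import *
to(432.3,-308.5,150,166.5)"
```

```text
dp [-499.8, -804.2, 88.7] yaw -2.2 dist 951.0
```

Emit:
carry_out:
  targets:
    - {"dp":[-125,-200,22],"yaw":0}
    - {"dp":[-250,-400,44],"yaw":-1}
    - {"dp":[-375,-600,66],"yaw":-2}
    - {"dp":[-500,-804,89],"yaw":-2.2}
    - {"dp":[-500,-804,89],"yaw":-2.2}
    - {"dp":[-500,-804,89],"yaw":-2.2}
    - {"dp":[-500,-804,89],"yaw":-2.2}
    - {"dp":[-500,-804,89],"yaw":-2.2}
    - {"dp":[-500,-804,89],"yaw":-2.2}
    - {"dp":[-500,-804,89],"yaw":-2.2}
    - {"dp":[-500,-804,89],"yaw":-2.2}
    - {"dp":[-500,-804,89],"yaw":-2.2}
  fingers: 1

```text
clock: 1.6
eef_pos: [377.3, -118.0, 169.0]
tcp_rot: [3.141, 0.001, 2.905]
contact_force: [1.6, 1.0, 0.1]
opening: 0.999
grasp_force: 0.0
```

```bash
python3 -c "
from go import *
to(432.3,-308.5,150,166.5)"
```

```text
dp [-98.2, -172.3, 19.0] yaw -0.1 dist 199.0
```

Emit:
carry_out:
  targets:
    - {"dp":[-98,-172,19]}
    - {"dp":[-98,-172,19]}
    - {"dp":[-98,-172,19]}
    - {"dp":[-98,-172,19]}
    - {"dp":[-98,-172,19]}
    - {"dp":[-98,-172,19]}

```text
schema error: expected keys dp, yaw
```

```bash
python3 - <<'E'
from go import *
print(r.sense()['qpos'].round(2),r.sense()['eef_pos'],np.abs(r.sense()['qvel']).max())
to(432.3,-308.5,63.5,166.5)
im=[r.grab_frame(n) for n in("top","side")]
cv2.imwrite("pics/top1.png",im[0][:,:,::-1]);cv2.imwrite("pics/side1.png",im[1][:,:,::-1])
E
```

```text
[-0.31  0.08  2.17  0.    0.89 -1.64] [ 377.31940639 -117.99575392  169.04347535] 1.1327979523268967
dp [-98.2, -172.3, 105.5] yaw -0.1 dist 225.0
```

```bash
python3 -c "
from go import *
print(r.sense()['eef_pos'],np.abs(r.sense()['qvel']).max())
to(432.3,-308.5,150,166.5)"
```

```text
[ 378.55565629 -120.88493013  168.96979954] 0.1066215294952122
dp [-97.2, -169.3, 19.0] yaw -0.4 dist 196.0
```

Emit:
carry_out:
  targets:
    - {"dp":[-97,-169,19],"yaw":-0.4}
    - {"dp":[-97,-169,19],"yaw":-0.4}
    - {"dp":[-97,-169,19],"yaw":-0.4}
    - {"dp":[-97,-169,19],"yaw":-0.4}
    - {"dp":[-97,-169,19],"yaw":-0.4}
    - {"dp":[-97,-169,19],"yaw":-0.4}

```text
clock: 2.45
eef_pos: [431.3, -301.1, 150.0]
tcp_rot: [3.141, -0.001, 2.913]
contact_force: [0.3, 0.0, -0.9]
opening: 1.0
grasp_force: 0.0
```

```bash
python3 - <<'E'
from go import *
a=r.grab_frame("top");b=r.grab_frame("side")
cv2.imwrite("pics/top1.png",a[:,:,::-1]);cv2.imwrite("pics/side1.png",b[:,:,::-1])
print(r.sense()['eef_pos'],np.abs(r.sense()['qvel']).max())
to(432.3,-308.5,63.5,166.5)
crop(b,"pics/s1.png",340,230,470,340,6)
E
```

```text
[ 431.65682382 -301.34817927  150.32681764] 0.006370942384030448
dp [-2.2, -6.8, 86.8] yaw 0.4 dist 87.0
```

View pics/s1.png

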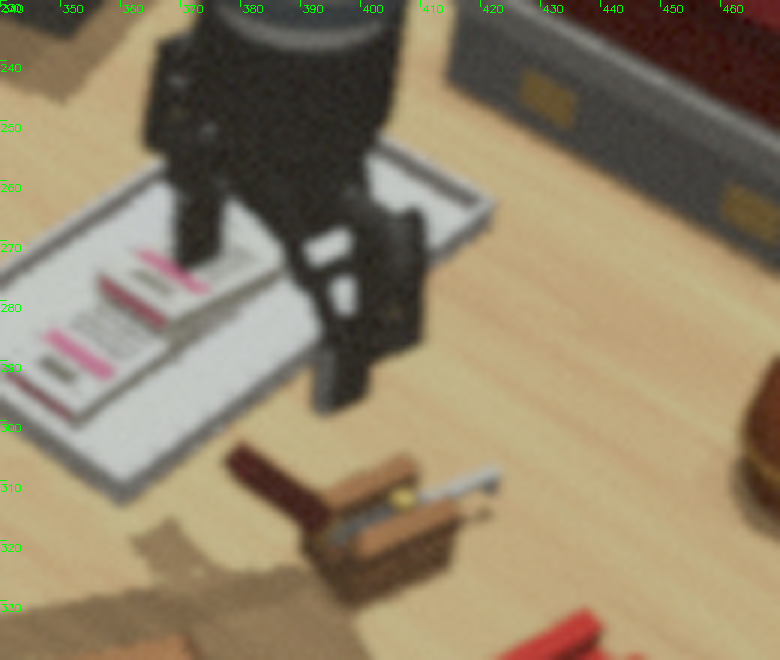

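The open fingers, tips at (372,270) and (394,297), straddle the handle at (378–395,303–317). I'll descend to it.

Emit:
carry_out:
  targets:
    - {"dp":[-2,-7,30],"yaw":0.4}
    - {"dp":[-2,-7,60],"yaw":0.4}
    - {"dp":[-2,-7,87],"yaw":0.4}
    - {"dp":[-2,-7,87],"yaw":0.4}
    - {"dp":[-2,-7,87],"yaw":0.4}

```text
clock: 3.18
eef_pos: [432.7, -309.9, 64.1]
tcp_rot: [-3.141, 0.001, 2.906]
contact_force: [0.6, -0.8, 0.4]
opening: 1.002
grasp_force: 0.0
```

Emit:
carry_out:
  targets:
    - {"dp":[0,0,0],"yaw":0}
    - {"dp":[0,0,0],"yaw":0}
    - {"dp":[0,0,0],"yaw":0}
    - {"dp":[0,0,0],"yaw":0}
    - {"dp":[0,0,0],"yaw":0}
    - {"dp":[0,0,0],"yaw":0}
  fingers: -1
  grip_force: 40

```text
clock: 3.92
eef_pos: [432.2, -310.1, 63.2]
tcp_rot: [-3.142, -0.0, 2.905]
contact_force: [-0.8, -0.7, 2.6]
opening: 0.177
grasp_force: 43.2
```

Emit:
carry_out:
  targets:
    - {"dp":[0,0,-15],"yaw":0}
    - {"dp":[0,0,-40],"yaw":0}
    - {"dp":[0,0,-80],"yaw":0}
    - {"dp":[0,0,-80],"yaw":0}
    - {"dp":[0,0,-80],"yaw":0}

```text
clock: 4.55
eef_pos: [432.1, -309.9, 143.3]
tcp_rot: [-3.142, 0.0, 2.905]
contact_force: [-0.2, -0.3, -0.8]
opening: 0.179
grasp_force: 43.0
```

```bash
python3 - <<'E'
from go import *
print(r.sense()['eef_pos'],r.sense()['opening'])
x,y=loc(*CASE,-173,46.5); print(x,y); to(x,y,143,195.7)
E
```

```text
[ 432.10139942 -309.87696445  143.34202249] 0.1793455367930404
443.3714071303415 148.45128905500687
dp [96.4, 448.2, 0.3] yaw -29.2 dist 458.0
```

Emit:
carry_out:
  targets:
    - {"dp":[12,56,0],"yaw":-4}
    - {"dp":[24,112,0],"yaw":-8}
    - {"dp":[36,168,0],"yaw":-12}
    - {"dp":[48,224,0],"yaw":-16}
    - {"dp":[60,280,0],"yaw":-20}
    - {"dp":[72,336,0],"yaw":-24}
    - {"dp":[84,392,0],"yaw":-28}
    - {"dp":[96,448,0],"yaw":-29.2}
    - {"dp":[96,448,0],"yaw":-29.2}
    - {"dp":[96,448,0],"yaw":-29.2}
    - {"dp":[96,448,0],"yaw":-29.2}

```text
clock: 5.92
eef_pos: [443.4, 146.8, 142.6]
tcp_rot: [-3.141, -0.001, -2.87]
contact_force: [0.3, 0.6, -0.4]
opening: 0.181
grasp_force: 43.0
```

```bash
python3 - <<'E'
from go import *
a=r.grab_frame("top");b=r.grab_frame("side")
cv2.imwrite("pics/top2.png",a[:,:,::-1]);cv2.imwrite("pics/side2.png",b[:,:,::-1])
print(r.sense()['eef_pos'],r.sense()['tcp_rot'][2])
x,y=loc(*CASE,-153,46.5); to(x,y,73,195.7)
P=np.array([*loc(*CASE,-50,46.5),100]);print(proj('top',P),proj('side',P))
E
```

```text
[443.77960027 146.80732049 142.9638673 ] -2.870332195707176
dp [-20.0, 1.7, 70.0] yaw -0.2 dist 73.0
[[269.36284203 235.83366687]] [[293.30687945 200.4809964 ]]
```

Emit:
carry_out:
  targets:
    - {"dp":[0,1.7,35],"yaw":-0.2}
    - {"dp":[-10,1.7,70],"yaw":-0.2}
    - {"dp":[-20,1.7,70],"yaw":-0.2}
    - {"dp":[-20,1.7,70],"yaw":-0.2}
    - {"dp":[-20,1.7,70],"yaw":-0.2}

```text
clock: 6.65
eef_pos: [463.3, 155.0, 74.4]
tcp_rot: [3.142, 0.002, -2.865]
contact_force: [0.1, -0.1, -1.1]
opening: 0.181
grasp_force: 42.9
```

```bash
python3 - <<'E'
from go import *
a=r.grab_frame("top");b=r.grab_frame("side")
s=r.sense();print(s['eef_pos'],s['tcp_rot'],s['contact_force'])
crop(a,"pics/t3.png",235,190,290,265,7);crop(b,"pics/s3.png",270,170,326,245,7)
A=cv2.imread("pics/t3.png");B=cv2.imread("pics/s3.png");cv2.imwrite("pics/m3.png",np.hstack([A,B]))
P=np.array([[*loc(*CASE,-27.5,46.5),24],[*loc(*CASE,-27.5,46.5),20]]);print(proj('top',P),proj('side',P))
E
```

```text
[462.94808748 155.05486542  74.14644531] [ 3.14153028e+00  1.40919297e-03 -2.86502748e+00] [ 0.42755154  0.08599414 -0.83937373]
[[270.83718228 234.08896181]
 [271.00447692 234.34260319]] [[298.04692044 216.89956495]
 [298.08402684 217.90251629]]
```

View pics/m3.png

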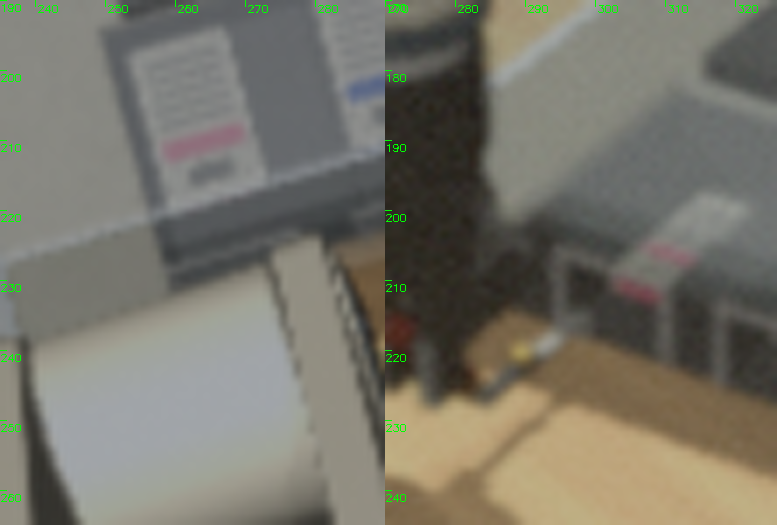

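```bash
python3 - <<'E'
from go import *
(ox,oy),yw=CASE;a=np.radians(yw);R=np.array([[np.cos(a),np.sin(a)],[-np.sin(a),np.cos(a)]])
L=lambda P:(R@(P[:2]-[ox,oy])).round(1)
for z in(16,10):print('hole',z,L(ray('top',(264.8,214.1),z)),'strip',L(ray('top',(263.6,209.6),z)))
print('side strip',L(ray('side',(310.6,205.6),16)),'front',L(ray('side',(306.2,211),10)))
for z in(20,24,28):print('tip side',z,L(ray('side',(299,214.8),z)))
# reference check of first cassette hole in tray vs fit, both cams
print(ray('top',(380,267.8),14),ray('side',(349.3,291),14))
print('TCP local',L(r.sense()['eef_pos']))
E
```

```text
hole 16 [45.3 48.7] strip [61.3 48.6]
hole 10 [47.1 49.2] strip [63.1 49. ]
side strip [60.8 54.5] front [32.6 54.2]
tip side 20 [-11.   53.9]
tip side 24 [-15.8  50.6]
tip side 28 [-20.6  47.3]
[ 469.41852991 -163.99289429   14.        ] [ 466.67866595 -163.09228838   14.        ]
TCP local [-152.4   47.6]
```

Emit:
carry_out:
  targets:
    - {"dp":[-15,-0.5,2.5],"yaw":-0.2}
    - {"dp":[-30,-0.5,2.5],"yaw":-0.2}
    - {"dp":[-45,-0.5,2.5],"yaw":-0.2}
    - {"dp":[-60,-0.5,2.5],"yaw":-0.2}
    - {"dp":[-68,-0.5,2.5],"yaw":-0.2}
    - {"dp":[-75,-0.5,2.5],"yaw":-0.2}
    - {"dp":[-75,-0.5,2.5],"yaw":-0.2}
    - {"dp":[-75,-0.5,2.5],"yaw":-0.2}

```text
clock: 7.75
eef_pos: [534.4, 174.9, 70.5]
tcp_rot: [-3.142, -0.001, -2.861]
contact_force: [-0.1, 0.5, -0.6]
opening: 0.179
grasp_force: 42.9
```

Emit:
carry_out:
  targets:
    - {"dp":[0,0,1.5],"yaw":0}
    - {"dp":[0,0,3],"yaw":0}
    - {"dp":[0,0,4.5],"yaw":0}
    - {"dp":[0,0,4.5],"yaw":0}

```text
clock: 8.25
eef_pos: [534.8, 175.0, 66.0]
tcp_rot: [-3.142, -0.0, -2.861]
contact_force: [1.2, 0.1, -0.8]
opening: 0.184
grasp_force: 42.9
```

Emit:
carry_out:
  targets:
    - {"dp":[0,0,1.5],"yaw":0}
    - {"dp":[0,0,3],"yaw":0}
    - {"dp":[0,0,5],"yaw":0}
    - {"dp":[0,0,5],"yaw":0}

```text
clock: 8.75
eef_pos: [534.8, 175.0, 60.9]
tcp_rot: [-3.142, -0.0, -2.861]
contact_force: [-0.5, -0.1, -1.3]
opening: 0.182
grasp_force: 42.9
```

Emit:
carry_out:
  targets:
    - {"dp":[5,0,0],"yaw":0}
    - {"dp":[10,0,0],"yaw":0}
    - {"dp":[15,0,0],"yaw":0}
    - {"dp":[15,0,0],"yaw":0}

```text
clock: 9.25
eef_pos: [519.9, 170.7, 61.2]
tcp_rot: [-3.142, -0.0, -2.861]
contact_force: [0.1, -0.3, -0.3]
opening: 0.179
grasp_force: 42.9
```

```bash
python3 - <<'E'
from go import *
a=r.grab_frame("side").astype(int);b0=cv2.imread("pics/side0.png")[:,:,::-1].astype(int)
def pk(im,x0,y0,x1,y1):
    c=im[y0:y1,x0:x1];m=(c[...,0]-c[...,1]>40)&(c[...,2]-c[...,1]>15);ys,xs=np.nonzero(m);return len(xs),(xs.mean()+x0).round(1),(ys.mean()+y0).round(1)
print(pk(b0,298,198,320,218),pk(a,290,198,320,222))
print(r.sense()['contact_force'])
E
```

```text
(0, np.float64(nan), np.float64(nan)) (0, np.float64(nan), np.float64(nan))
[ 1.1622621  -0.38643281 -0.94817261]<stdin>:4: RuntimeWarning: Mean of empty slice.
  ret = ret.dtype.type(ret / rcount)
```

```bash
cat > pink.py <<'E'
from go import *
def pk(im,x0,y0,x1,y1):
    im=im.astype(int);c=im[y0:y1,x0:x1];m=(c[...,0]-c[...,1]>22)&(c[...,2]-c[...,1]>0);ys,xs=np.nonzero(m)
    return (len(xs),(xs.mean()+x0).round(1),(ys.mean()+y0).round(1)) if len(xs) else 0
b=lambda f:cv2.imread(f)[:,:,::-1]
if __name__=="__main__":
    print(pk(b("pics/side0.png"),296,198,322,218),pk(r.grab_frame("side"),286,198,322,224))
    print(pk(b("pics/top0.png"),252,200,275,220),pk(r.grab_frame("top"),250,200,275,230))
E
python3 pink.py
```

```text
(15, np.float64(307.9), np.float64(208.7)) (17, np.float64(307.8), np.float64(210.0))
(21, np.float64(263.5), np.float64(209.9)) 0
```

```bash
python3 - <<'E'
from pink import *
c=r.grab_frame("side");cv2.imwrite("pics/side4.png",c[:,:,::-1])
for im in(b("pics/side0.png"),b("pics/side2.png"),c):
    im=im.astype(int)[196:224,286:322];m=((im[...,0]-im[...,1]>18)).astype(np.uint8)
    n,l,st,ce=cv2.connectedComponentsWithStats(m)
    print([(int(st[i,4]),(ce[i]+[286,196]).round(1).tolist()) for i in range(1,n) if st[i,4]>3])
E
```

```text
[(9, [310.4, 205.9]), (13, [305.6, 211.2]), (98, [294.7, 220.4])]
[(11, [309.9, 205.8]), (15, [305.7, 211.3]), (121, [294.0, 220.2])]
[(14, [308.4, 207.8]), (4, [301.0, 212.2]), (9, [306.7, 214.1]), (13, [290.0, 222.5]), (35, [302.1, 221.9])]
```

Emit:
carry_out:
  targets:
    - {"dp":[6,0,0],"yaw":0}
    - {"dp":[12,0,0],"yaw":0}
    - {"dp":[18,0,0],"yaw":0}
    - {"dp":[24,0,0],"yaw":0}
    - {"dp":[30,0,0],"yaw":0}
    - {"dp":[36,0,0],"yaw":0}
    - {"dp":[42,0,0],"yaw":0}
    - {"dp":[48,0,0],"yaw":0}
    - {"dp":[54,0,0],"yaw":0}
    - {"dp":[54,0,0],"yaw":0}

```text
clock: 10.7
eef_pos: [467.8, 155.7, 61.0]
tcp_rot: [-3.142, -0.001, -2.861]
contact_force: [0.3, 0.2, -0.3]
opening: 0.178
grasp_force: 42.9
```

Emit:
carry_out:
  targets:
    - {"dp":[5,0,0.5],"yaw":0}
    - {"dp":[10,0,1],"yaw":0}
    - {"dp":[15,0,1.5],"yaw":0}
    - {"dp":[20,0,2],"yaw":0}
    - {"dp":[25,0,2.5],"yaw":0}
    - {"dp":[30,0,2.5],"yaw":0}
    - {"dp":[35,0,2.5],"yaw":0}
    - {"dp":[40,0,2.5],"yaw":0}
    - {"dp":[46,0,2.5],"yaw":0}
    - {"dp":[52,0,2.5],"yaw":0}
    - {"dp":[52,0,2.5],"yaw":0}

```text
clock: 12.08
eef_pos: [418.0, 141.4, 58.6]
tcp_rot: [-3.142, -0.001, -2.861]
contact_force: [-0.1, -0.6, -1.0]
opening: 0.182
grasp_force: 42.9
```

```bash
python3 - <<'E'
from pink import *
c=r.grab_frame("side");cv2.imwrite("pics/side5.png",c[:,:,::-1])
t=r.grab_frame("top");cv2.imwrite("pics/top5.png",t[:,:,::-1])
for im,x0,y0,x1,y1 in((c,260,200,322,250),(t,230,200,290,290)):
    im=im.astype(int)[y0:y1,x0:x1];m=((im[...,0]-im[...,1]>18)&(im[...,2]-im[...,1]>0)).astype(np.uint8)
    n,l,st,ce=cv2.connectedComponentsWithStats(m)
    print([(int(st[i,4]),(ce[i]+[x0,y0]).round(1).tolist()) for i in range(1,n) if st[i,4]>2])
print(proj('side',[[*loc(*CASE,-84+28,47),14],[*loc(*CASE,-84,47),6]]))
E
```

```text
[(28, [292.6, 224.8])]
[(39, [273.4, 243.9])]
[[293.10408124 223.64940904]
 [288.26293209 229.98919631]]
```

Emit:
carry_out:
  targets:
    - {"dp":[6,0,0],"yaw":0}
    - {"dp":[12,0,0],"yaw":0}
    - {"dp":[18,0,0],"yaw":0}
    - {"dp":[24,0,0],"yaw":0}
    - {"dp":[30,0,0],"yaw":0}
    - {"dp":[36,0,0],"yaw":0}
    - {"dp":[42,0,0],"yaw":0}
    - {"dp":[48,0,0],"yaw":0}
    - {"dp":[48,0,0],"yaw":0}
    - {"dp":[48,0,0],"yaw":0}

```text
clock: 13.42
eef_pos: [372.4, 128.3, 58.6]
tcp_rot: [-3.142, -0.0, -2.861]
contact_force: [-0.1, -0.1, -0.1]
opening: 0.186
grasp_force: 42.9
```

```bash
python3 - <<'E'
from pink import *
c=r.grab_frame("side");cv2.imwrite("pics/side6.png",c[:,:,::-1])
t=r.grab_frame("top");cv2.imwrite("pics/top6.png",t[:,:,::-1])
(ox,oy),yw=CASE;a=np.radians(yw);R=np.array([[np.cos(a),np.sin(a)],[-np.sin(a),np.cos(a)]])
for k,im,x0,y0,x1,y1 in(('side',c,255,200,322,260),('top',t,230,200,300,290)):
    im=im.astype(int)[y0:y1,x0:x1];m=((im[...,0]-im[...,1]>18)&(im[...,2]-im[...,1]>0)).astype(np.uint8)
    n,l,st,ce=cv2.connectedComponentsWithStats(m)
    for i in range(1,n):
        if st[i,4]>2:
            P=ray(k,ce[i]+[x0,y0],12);print(k,st[i,4],(ce[i]+[x0,y0]).round(1),P.round(1),(R@(P[:2]-[ox,oy])).round(1))
print(r.sense()['eef_pos'],(R@(r.sense()['eef_pos'][:2]-[ox,oy])).round(1))
E
```

```text
side 28 [283.8 232.2] [506.1 167.   12. ] [-107.6   47.4]
top 40 [277.4 257.8] [506.7 167.2  12. ] [-106.9   47.4]
[372.5270085  128.31159078  58.57857935] [-246.7   46.3]
```

Emit:
carry_out:
  targets:
    - {"dp":[-1.5,0,0],"yaw":0}
    - {"dp":[-1.5,0,-6],"yaw":0}
    - {"dp":[-1.5,0,-14],"yaw":0}
    - {"dp":[-1.5,0,-45],"yaw":0}
    - {"dp":[-1.5,0,-85],"yaw":0}
    - {"dp":[-1.5,0,-85],"yaw":0}
    - {"dp":[-1.5,0,-85],"yaw":0}

```text
clock: 14.4
eef_pos: [373.8, 128.7, 143.6]
tcp_rot: [3.142, 0.0, -2.861]
contact_force: [0.4, 0.4, -0.8]
opening: 0.18
grasp_force: 43.0
```

```bash
python3 - <<'E'
from pink import *
t=r.grab_frame("side")
im=t.astype(int)[200:260,255:322];m=((im[...,0]-im[...,1]>18)&(im[...,2]-im[...,1]>0)).astype(np.uint8)
n,l,st,ce=cv2.connectedComponentsWithStats(m);print([(st[i,4],ce[i]+[255,200]) for i in range(1,n) if st[i,4]>2])
to(432.2,-310,143.3,166.45)
E
```

```text
[(np.int32(28), array([283.82142857, 232.17857143]))]
dp [64.7, -437.7, -0.2] yaw 29.6 dist 442.0
```

Emit:
carry_out:
  targets:
    - {"dp":[8,-55,0],"yaw":4}
    - {"dp":[16,-110,0],"yaw":8}
    - {"dp":[24,-164,0],"yaw":12}
    - {"dp":[32,-219,0],"yaw":16}
    - {"dp":[40,-274,0],"yaw":20}
    - {"dp":[49,-328,0],"yaw":24}
    - {"dp":[57,-383,0],"yaw":28}
    - {"dp":[64.7,-437.7,0],"yaw":29.6}
    - {"dp":[64.7,-437.7,0],"yaw":29.6}
    - {"dp":[64.7,-437.7,0],"yaw":29.6}
    - {"dp":[64.7,-437.7,0],"yaw":29.6}
    - {"dp":[64.7,-437.7,0],"yaw":29.6}

```text
clock: 15.95
eef_pos: [432.8, -308.8, 143.5]
tcp_rot: [3.141, -0.0, 2.907]
contact_force: [0.1, 0.8, -0.4]
opening: 0.179
grasp_force: 43.0
```

```bash
python3 - <<'E'
from pink import *
r.grab_frame("side")
print(r.sense()['eef_pos'],r.sense()['tcp_rot'],r.sense()['qvel'].round(3))
to(432.2,-310,63.5,166.45)
E
```

```text
[ 432.88391336 -308.94366938  143.63715165] [ 3.14152506e+00 -1.38287677e-04  2.90642577e+00] [-0.004 -0.001 -0.004 -0.001 -0.    -0.001]
dp [0.4, -1.2, 80.1] yaw 0.1 dist 80.0
```

Emit:
carry_out:
  targets:
    - {"dp":[0.4,-1.2,0],"yaw":0.1}
    - {"dp":[0.4,-1.2,30],"yaw":0.1}
    - {"dp":[0.4,-1.2,55],"yaw":0.1}
    - {"dp":[0.4,-1.2,68],"yaw":0.1}
    - {"dp":[0.4,-1.2,76],"yaw":0.1}
    - {"dp":[0.4,-1.2,79.5],"yaw":0.1}
    - {"dp":[0.4,-1.2,79.5],"yaw":0.1}
    - {"dp":[0.4,-1.2,79.5],"yaw":0.1}

```text
clock: 17.0
eef_pos: [432.5, -311.1, 64.7]
tcp_rot: [-3.141, 0.001, 2.903]
contact_force: [-1.3, 0.2, -0.9]
opening: 0.181
grasp_force: 43.0
```

Emit:
carry_out:
  targets:
    - {"dp":[0,0.6,0.6],"yaw":0}
    - {"dp":[0,0.6,1],"yaw":0}
    - {"dp":[0,0.6,1],"yaw":0}

```text
clock: 17.38
eef_pos: [432.4, -310.3, 63.3]
tcp_rot: [-3.142, 0.0, 2.903]
contact_force: [-0.2, 0.2, 1.2]
opening: 0.183
grasp_force: 43.0
```

Emit:
carry_out:
  targets:
    - {"dp":[0,0,0],"yaw":0}
    - {"dp":[0,0,0],"yaw":0}
    - {"dp":[0,0,0],"yaw":0}
    - {"dp":[0,0,0],"yaw":0}
    - {"dp":[0,0,0],"yaw":0}
  fingers: 1

```text
clock: 18.0
eef_pos: [432.3, -310.3, 63.1]
tcp_rot: [-3.142, -0.0, 2.904]
contact_force: [0.0, 0.8, -0.1]
opening: 1.001
grasp_force: 0.0
```

Emit:
carry_out:
  targets:
    - {"dp":[0,0,-30],"yaw":0}
    - {"dp":[0,0,-70],"yaw":0}
    - {"dp":[0,0,-110],"yaw":0}
    - {"dp":[0,0,-110],"yaw":0}
    - {"dp":[0,0,-110],"yaw":0}

```text
clock: 18.62
eef_pos: [432.0, -310.0, 172.7]
tcp_rot: [3.141, -0.0, 2.903]
contact_force: [-1.1, 0.8, -0.5]
opening: 1.005
grasp_force: 0.0
```

```bash
python3 - <<'E'
from pink import *
c=r.grab_frame("side");t=r.grab_frame("top")
cv2.imwrite("pics/side7.png",c[:,:,::-1]);cv2.imwrite("pics/top7.png",t[:,:,::-1])
# pick back in place? mean abs diff vs original in side region
o=b("pics/side1.png").astype(int)
print(np.abs(c.astype(int)-o)[300:335,375:430].mean(),np.abs(c.astype(int)-o)[300:335,375:430].max())
def red(im):
    q=im.astype(int)[300:322,372:400];m=(q[...,0]-q[...,1]>35)&(q[...,1]<60);ys,xs=np.nonzero(m);return len(xs),xs.mean()+372,ys.mean()+300
print(red(o),red(c))
# outline of cassette on table: bright pixels around it
P=[[*loc(*CASE,x,y),12] for x,y in((-134,71),(-134,23),(-50,23),(-50,71))]
print(proj('side',P).round(1).tolist(),proj('top',P).round(1).tolist())
A=cv2.resize(t[225:275,255:305],None,fx=8,fy=8,interpolation=cv2.INTER_CUBIC)
B=cv2.resize(c[195:245,260:310],None,fx=8,fy=8,interpolation=cv2.INTER_CUBIC)
C=cv2.resize(c[290:340,370:435],None,fx=6,fy=6,interpolation=cv2.INTER_CUBIC)[:200,:400]
C2=cv2.resize(c[298:331,372:438],None,fx=6,fy=6,interpolation=cv2.INTER_CUBIC)
M=np.zeros((600,800,3),np.uint8);M[:400,:400]=A;M[:400,400:]=B;M[400:598,:396]=C2
T2=cv2.resize(t[235:285,415:449],None,fx=4,fy=4,interpolation=cv2.INTER_CUBIC);M[400:600,400:536]=T2
cv2.imwrite("pics/m7.png",M[:,:,::-1])
E
```

```text
3.792034632034632 63
(8, np.float64(380.5), np.float64(306.875)) (13, np.float64(382.2307692307692), np.float64(308.0))
[[272.8, 234.1], [285.3, 239.0], [300.3, 225.5], [288.1, 221.0]] [[272.6, 267.8], [286.9, 263.7], [280.0, 239.3], [265.9, 243.4]]
```

View pics/m7.png

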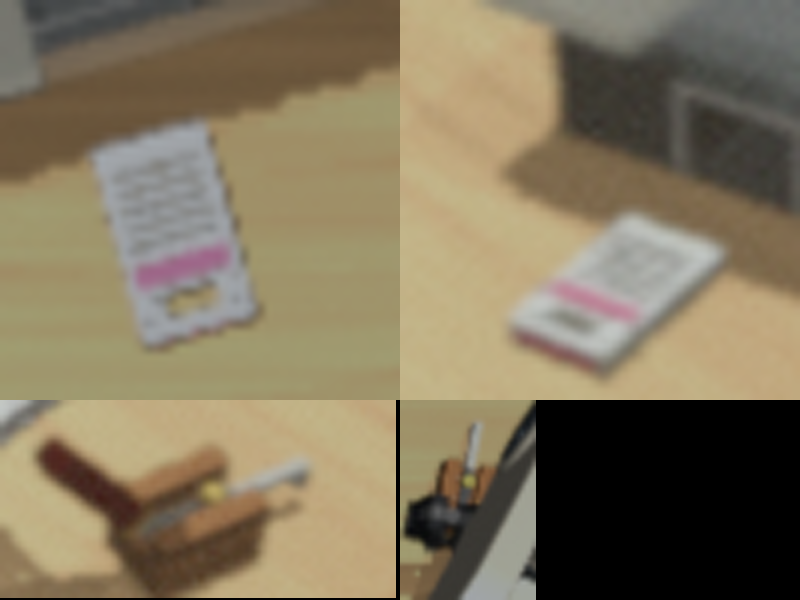

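The cassette lies free before the case, with corners in the top view at (272.6,268), (286.6,263), (280.5,239.5) and (266,243), matching the prediction. The pick is back in the groove of its rest.

```bash
python3 - <<'E'
from pink import *
x,y=loc(*CASE,-97,47);print(x,y)
to(x,y,110,195.8)
E
```

```text
516.400679635766 169.49826882238574
dp [30.6, 485.7, 61.9] yaw -29.4 dist 491.0
```

Emit:
carry_out:
  targets:
    - {"dp":[4,60,0],"yaw":-4}
    - {"dp":[8,120,0],"yaw":-8}
    - {"dp":[12,180,0],"yaw":-12}
    - {"dp":[16,240,0],"yaw":-16}
    - {"dp":[20,300,0],"yaw":-20}
    - {"dp":[24,360,0],"yaw":-24}
    - {"dp":[28,420,20],"yaw":-28}
    - {"dp":[30.6,485.7,40],"yaw":-29.4}
    - {"dp":[30.6,485.7,62],"yaw":-29.4}
    - {"dp":[30.6,485.7,62],"yaw":-29.4}
    - {"dp":[30.6,485.7,62],"yaw":-29.4}
    - {"dp":[30.6,485.7,62],"yaw":-29.4}
  fingers: 0.5

```text
clock: 20.23
eef_pos: [517.6, 168.2, 111.9]
tcp_rot: [-3.142, 0.001, -2.868]
contact_force: [0.6, -0.1, 0.2]
opening: 0.749
grasp_force: 0.0
```

```bash
python3 - <<'E'
from pink import *
r.grab_frame("side")
s=r.sense();print(s['eef_pos'],s['qvel'].round(3),s['opening'],s['contact_force'])
to(516.4,169.5,7.5,195.8)
E
```

```text
[517.65152293 168.23231717 111.98568144] [ 0.002  0.001  0.001 -0.    -0.001  0.002] 0.7464997269490096 [-0.47573357  0.3450283   0.41332583]
dp [0.9, 1.6, 104.5] yaw -0.1 dist 105.0
```

Emit:
carry_out:
  targets:
    - {"dp":[1,1.5,40],"yaw":0}
    - {"dp":[1,1.5,75],"yaw":0}
    - {"dp":[1,1.5,92],"yaw":0}
    - {"dp":[1,1.5,100],"yaw":0}
    - {"dp":[1,1.5,104],"yaw":0}
    - {"dp":[1,1.5,104],"yaw":0}
    - {"dp":[1,1.5,104],"yaw":0}

```text
clock: 21.15
eef_pos: [516.3, 170.3, 7.9]
tcp_rot: [3.142, 0.001, -2.867]
contact_force: [-0.3, 0.1, 0.0]
opening: 0.753
grasp_force: 0.0
```

Emit:
carry_out:
  targets:
    - {"dp":[0,0,0],"yaw":0}
    - {"dp":[0,0,0],"yaw":0}
    - {"dp":[0,0,0],"yaw":0}
    - {"dp":[0,0,0],"yaw":0}
    - {"dp":[0,0,0],"yaw":0}
  fingers: -1
  grip_force: 30

```text
clock: 21.78
eef_pos: [516.1, 170.3, 7.8]
tcp_rot: [3.142, 0.001, -2.867]
contact_force: [-1.8, -0.5, 5.6]
opening: 0.555
grasp_force: 30.7
```

Emit:
carry_out:
  targets:
    - {"dp":[0,0,-15],"yaw":0}
    - {"dp":[20,0,-50],"yaw":0}
    - {"dp":[40,0,-90],"yaw":0}
    - {"dp":[40,0,-90],"yaw":0}
    - {"dp":[40,0,-90],"yaw":0}

```text
clock: 22.4
eef_pos: [477.7, 159.4, 97.5]
tcp_rot: [3.142, 0.001, -2.867]
contact_force: [0.4, -0.3, -0.5]
opening: 0.549
grasp_force: 31.8
```

```bash
python3 - <<'E'
from pink import *
from tri import tri
def cc(im,x0,y0,x1,y1,k):
    im=im.astype(int)[y0:y1,x0:x1];w=(im[...,0]-im[...,1]);m=((w>18)&(im[...,2]-im[...,1]>0)).astype(np.uint8)
    n,l,st,ce=cv2.connectedComponentsWithStats(m)
    for i in range(1,n):
        if st[i,4]>3:
            ys,xs=np.nonzero(l==i);ww=w[ys,xs];c=np.array([(xs*ww).sum()/ww.sum()+x0,(ys*ww).sum()/ww.sum()+y0])
            print(k,st[i,4],c.round(2),'z16',ray(k,c,16)[:2].round(1),'z27',ray(k,c,27)[:2].round(1),'z102',ray(k,c,102)[:2].round(1))
cc(b("pics/top0.png"),368,228,392,278,'top');cc(b("pics/side0.png"),335,262,382,305,'side')
s=r.sense();print(s['eef_pos'],s['tcp_rot'],s['opening'],s['contact_force'])
c=r.grab_frame("side");t=r.grab_frame("top")
cc(c,230,160,330,260,'side');cc(t,240,200,320,290,'top')
E
```

```text
top 44 [379.07 244.7 ] z16 [ 544.6 -163.4] z27 [ 542.6 -162.1] z102 [ 528.7 -153.8]
top 5 [376.98 253.  ] z16 [ 517.5 -155.7] z27 [ 515.6 -154.5] z102 [ 503.2 -146.6]
top 43 [379.98 264.48] z16 [ 479.9 -164.1] z27 [ 478.4 -162.9] z102 [ 468.  -154.5]
side 32 [368.57 274.98] z16 [ 551. -156.] z27 [ 541.5 -163.9] z102 [ 476.5 -217.4]
side 18 [361.58 279.95] z16 [ 521.6 -156.8] z27 [ 512.4 -164.6] z102 [ 450.  -218.1]
side 40 [352.8  288.62] z16 [ 478.7 -164.5] z27 [ 470.1 -172.2] z102 [ 411.4 -225. ]
[477.73831725 159.39969234  97.52454334] [ 3.14155804e+00  1.35627747e-03 -2.86651779e+00] 0.5485905832472198 [ 0.36336901 -0.29564788 -0.45765743]
side 20 [274.95 215.03] z16 [541.4 257. ] z27 [532.  243.9] z102 [467.8 154.7]
```

```bash
python3 - <<'E'
from pink import *
to(610.6,-161.4,60,181.3)
E
```

```text
dp [-41.3, -344.8, 36.5] yaw 14.5 dist 349.0
```

Emit:
carry_out:
  targets:
    - {"dp":[0,-50,0],"yaw":0}
    - {"dp":[0,-100,0],"yaw":2}
    - {"dp":[0,-150,0],"yaw":5}
    - {"dp":[0,-200,0],"yaw":8}
    - {"dp":[-10,-250,0],"yaw":11}
    - {"dp":[-25,-300,0],"yaw":14.5}
    - {"dp":[-41.3,-344.8,0],"yaw":14.5}
    - {"dp":[-41.3,-344.8,36],"yaw":14.5}
    - {"dp":[-41.3,-344.8,36],"yaw":14.5}
    - {"dp":[-41.3,-344.8,36],"yaw":14.5}
    - {"dp":[-41.3,-344.8,36],"yaw":14.5}

```text
clock: 23.88
eef_pos: [611.2, -161.0, 62.1]
tcp_rot: [-3.141, 0.001, -3.119]
contact_force: [0.8, 0.3, -1.0]
opening: 0.55
grasp_force: 31.7
```

```bash
cat > cc.py <<'E'
from pink import *
def cc(im,x0,y0,x1,y1,k,zs):
    im=im.astype(int)[y0:y1,x0:x1];w=(im[...,0]-im[...,1]);m=((w>18)&(im[...,2]-im[...,1]>0)).astype(np.uint8)
    n,l,st,ce=cv2.connectedComponentsWithStats(m)
    for i in range(1,n):
        if st[i,4]>3:
            ys,xs=np.nonzero(l==i);ww=w[ys,xs];c=np.array([(xs*ww).sum()/ww.sum()+x0,(ys*ww).sum()/ww.sum()+y0])
            print(k,st[i,4],c.round(2),[ray(k,c,z)[:2].round(1).tolist() for z in zs])
E
python3 - <<'E'
from cc import *
c=r.grab_frame("side");s=r.sense();print(s['eef_pos'],s['tcp_rot'],s['contact_force'])
to(610.6,-161.4,33,181.3)
cc(c,335,220,420,305,'side',(16,27,s['eef_pos'][2]+4.2))
E
```

```text
[ 611.27944571 -161.07190805   62.24312974] [-3.14114137e+00  1.46051714e-03 -3.11894653e+00] [-0.08124338 -0.47644704 -1.21042383]
dp [0.7, -0.3, 29.2] yaw -0.0 dist 29.0
side 27 [383.49 254.89] [[649.2, -125.7], [638.4, -133.9], [599.8, -163.4]]
side 7 [374.18 259.27] [[613.8, -120.5], [603.5, -128.8], [566.5, -158.6]]
side 29 [368.83 275.12] [[551.1, -156.9], [541.6, -164.7], [507.4, -192.8]]
side 20 [361.66 279.93] [[521.8, -156.9], [512.6, -164.7], [479.8, -192.8]]
side 31 [352.86 288.62] [[478.9, -164.6], [470.3, -172.3], [439.4, -200.1]]
side 4 [342.61 293.07] [[446.3, -157.9], [438.1, -165.7], [408.7, -193.8]]
```

Emit:
carry_out:
  targets:
    - {"dp":[0,0,15],"yaw":0}
    - {"dp":[0,0,25],"yaw":0}
    - {"dp":[0,0,30],"yaw":0}
    - {"dp":[0,0,30],"yaw":0}
  grip_force: 20

```text
clock: 24.42
eef_pos: [610.2, -161.3, 30.4]
tcp_rot: [3.141, -0.001, -3.12]
contact_force: [0.3, -0.5, 0.2]
opening: 0.553
grasp_force: 31.8
```

Emit:
carry_out:
  targets:
    - {"dp":[0,0,1.5],"yaw":0}
    - {"dp":[0,0,3],"yaw":0}
    - {"dp":[0,0,4],"yaw":0}
    - {"dp":[0,0,4],"yaw":0}

```text
clock: 24.92
eef_pos: [611.0, -161.5, 27.7]
tcp_rot: [-3.141, 0.001, -3.12]
contact_force: [0.1, -0.2, 5.3]
opening: 0.553
grasp_force: 32.4
```

Emit:
carry_out:
  targets:
    - {"dp":[0,0,1],"yaw":0}
    - {"dp":[0,0,2],"yaw":0}
    - {"dp":[0,0,2],"yaw":0}

```text
clock: 25.3
eef_pos: [611.5, -161.5, 26.1]
tcp_rot: [-3.141, 0.002, -3.12]
contact_force: [-0.3, 0.5, 7.1]
opening: 0.553
grasp_force: 32.8
```

Emit:
carry_out:
  targets:
    - {"dp":[0,0,0.5],"yaw":0}
    - {"dp":[0,0,1],"yaw":0}
    - {"dp":[0,0,2],"yaw":0}
    - {"dp":[0,0,2],"yaw":0}
  fingers: -1
  grip_force: 20

```text
clock: 25.8
eef_pos: [612.1, -161.5, 24.3]
tcp_rot: [-3.141, 0.003, -3.12]
contact_force: [1.4, 0.6, 6.9]
opening: 0.552
grasp_force: 33.1
```

Emit:
carry_out:
  targets:
    - {"dp":[0,0,1],"yaw":0}
    - {"dp":[0,0,2],"yaw":0}
    - {"dp":[0,0,2],"yaw":0}

```text
clock: 26.18
eef_pos: [612.4, -161.5, 22.5]
tcp_rot: [-3.141, 0.004, -3.12]
contact_force: [2.0, 2.0, 8.2]
opening: 0.549
grasp_force: 33.4
```

```bash
python3 - <<'E'
from cc import *
c=r.grab_frame("side");s=r.sense();print(s['eef_pos'],s['contact_force'],s['grasp_force'])
cc(c,335,220,420,305,'side',(16,27))
E
```

```text
[ 612.43921546 -161.49829831   22.45722946] [1.87611211 1.12936767 6.57637698] 33.382882475852966
side 22 [382.48 264.78] [[613.0, -153.5], [602.7, -161.3]]
side 16 [375.66 269.85] [[582.0, -154.9], [572.1, -162.8]]
side 31 [368.42 274.89] [[551.0, -155.5], [541.4, -163.3]]
side 18 [361.71 280.12] [[521.3, -157.5], [512.1, -165.4]]
side 32 [352.98 288.7 ] [[478.9, -165.0], [470.3, -172.7]]
side 4 [342.58 293.05] [[446.3, -157.8], [438.1, -165.6]]
```

Emit:
carry_out:
  targets:
    - {"dp":[0,0,1],"yaw":0}
    - {"dp":[0,0,1],"yaw":0}

```text
clock: 26.48
eef_pos: [612.6, -161.5, 21.5]
tcp_rot: [-3.141, 0.004, -3.12]
contact_force: [2.6, 0.8, 7.8]
opening: 0.551
grasp_force: 33.5
```

Emit:
carry_out:
  targets:
    - {"dp":[0,0,0],"yaw":0}
    - {"dp":[0,0,0],"yaw":0}
    - {"dp":[0,0,0],"yaw":0}
    - {"dp":[0,0,0],"yaw":0}
  fingers: 0.5

```text
clock: 26.98
eef_pos: [610.5, -161.4, 19.9]
tcp_rot: [3.142, -0.0, -3.12]
contact_force: [0.6, -0.5, -0.2]
opening: 0.748
grasp_force: 0.0
```

Emit:
carry_out:
  targets:
    - {"dp":[0,0,-10],"yaw":0}
    - {"dp":[0,0,-40],"yaw":0}
    - {"dp":[0,0,-90],"yaw":0}
    - {"dp":[0,0,-140],"yaw":0}
    - {"dp":[50,0,-190],"yaw":0}
    - {"dp":[110,0,-190],"yaw":0}
    - {"dp":[170,0,-190],"yaw":0}
    - {"dp":[230,0,-190],"yaw":0}
    - {"dp":[230,0,-190],"yaw":0}
    - {"dp":[230,0,-190],"yaw":0}

```text
clock: 28.22
eef_pos: [381.6, -166.8, 211.1]
tcp_rot: [-3.141, 0.002, -3.12]
contact_force: [0.5, -0.7, -0.4]
opening: 0.75
grasp_force: 0.0
```

```bash
python3 - <<'E'
from cc import *
c=r.grab_frame("side");t=r.grab_frame("top");s=r.sense();print(s['eef_pos'],s['contact_force'],s['clock'])
cc(c,335,220,420,305,'side',(16,27));cc(t,365,210,395,280,'top',(16,27))
cv2.imwrite("pics/side9.png",c[:,:,::-1])
M=np.zeros((600,800,3),np.uint8)
M[:,:]=cv2.resize(c[225:325,330:430][:100,:],None,fx=6,fy=6,interpolation=cv2.INTER_CUBIC).repeat(1,1)[:, :].copy() if 0 else 0
A=cv2.resize(c[235:325,325:435],None,fx=5,fy=5,interpolation=cv2.INTER_CUBIC);M[:450,:550]=A
B=cv2.resize(t[200:290,355:405],None,fx=5,fy=5,interpolation=cv2.INTER_CUBIC);M[:450,550:800]=B
cv2.imwrite("pics/m9.png",M[:450,:,::-1])
E
```

```text
[ 382.14325067 -166.77230483  210.71677544] [-0.27848867  1.12716772 -0.24877512] 28.325
side 31 [382.46 265.1 ] [[611.9, -154.3], [601.6, -162.2]]
side 14 [375.66 269.55] [[582.9, -154.1], [573.0, -161.9]]
side 33 [368.53 274.94] [[551.1, -155.8], [541.5, -163.7]]
side 19 [361.75 280.02] [[521.7, -157.3], [512.5, -165.1]]
side 42 [352.8  288.66] [[478.6, -164.6], [470.0, -172.3]]
top 47 [378.12 226.38] [[605.5, -162.3], [603.0, -161.1]]
top 4 [375.43 235.  ] [[576.9, -152.6], [574.6, -151.5]]
top 44 [379.07 244.69] [[544.7, -163.4], [542.6, -162.1]]
top 5 [376.98 253.  ] [[517.5, -155.7], [515.6, -154.5]]
top 19 [376.72 264.57] [[479.8, -153.6], [478.2, -152.5]]
```

View pics/m9.png

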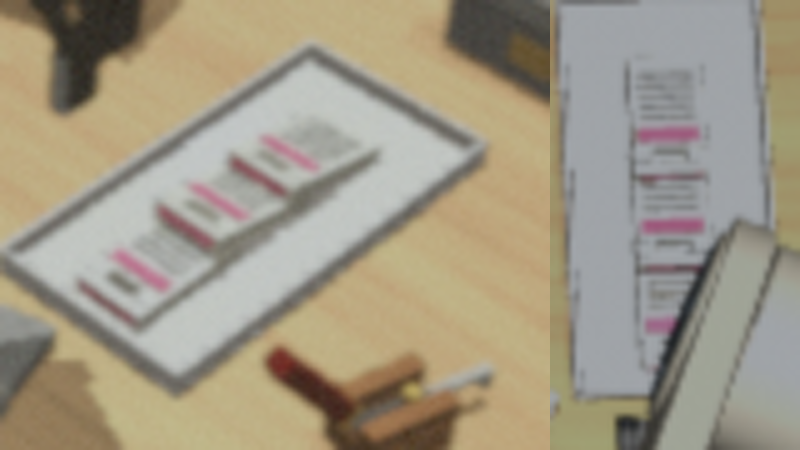

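The three cassettes lie in an even overlapping row. Steps are about 60 mm (strips at 479, 542 and 602), the earlier two haven't moved, and the pick is on its rest. Handing in.

```bash
python3 -c "
from rig import r
print(r.sign_off())"
```

```text
the job is handed in; nothing more can be done
None
```

I drew the pink cassette out with the hooked pick, put the pick back on its rest, laid the cassette as third in the overlapping row in the tray, and handed the job in at about 28 s; I took no separate picture of the blue cassette afterwards.

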